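Empty the pot of blanks and send the tray to inspection

ROBOT

A 7-joint arm with a two-finger parallel gripper is mounted at the origin on the work surface. World frame = base frame: x ahead of the robot, y to its left, z up, the work surface at z = 0. Lengths are in m, angles in rad, forces in N, time in s.
With the tool pointing down it reaches from about 0.425 to 0.95 m from the base axis. Payload 16.7 kg.
Tool frame: the origin (TCP) lies midway between the tips of the shut fingers; the grasp point (between the pads) lies env.pinch_z behind it (env.pinch_z is the distance from the TCP to the grasp point, in m); z points along the fingers, y is the line along which they close (so a half turn about z gives the same grasp; the last joint's range is limited). The gripper opens to 94 mm and grips with 3 to 60 N. Pads are 16 mm wide; open, the fingers measure 119 mm over their backs; the gripper's body (75 mm by 177 mm) begins 78 mm behind the grasp point.
Start: joints at [-1.27, 0.426, 0.074, 1.606, -0.034, 1.111, -0.067], TCP at [0.293, 0.608, 0.181] pointing down, gripper open.
Joint ranges: [-2.85, 2.85], [-0.5, 2.14], [-1.23, 1.37], [0.21, 2.46], [-1.02, 4.16], [0.16, 2.05], [-2.73, 2.73]. Speed limits (rad/s): [1.89, 1.89, 2.39, 2.39, 3.01, 3.01, 3.01].

INTERFACE

Orientations are given as a unit quaternion [x, y, z, w].
In Python, from station import env, eoat, get_obs, viewer, close_job gives the robot as it stands. The module is installed in compiled form; this text tells all that it offers. Calls block until the motion is done:
- env.reach(position, orientation): joint-space move of the TCP to a pose.
- env.movel(position, ori=None, v=0.15, max_force=None): straight line of the TCP; ori=None keeps the orientation; v is the mean speed in m/s. With max_force (N) it stops when the force on the tool has changed by that much, and returns True; else False.
- env.move_j(angles): joint-space move.
- eoat.grip(opening, force=None): opening from 0.0 (shut) to 1.0 (fully open); force is the grip in N (None keeps the last); returns when the fingers have stopped.
- env.hold(seconds).
- env.solve_ik(position, orientation): joint angles nearest the present ones, or None.
- get_obs(): the state.
- viewer.get_image(name): name is "scene" or "top" or "wrist"; returns a dict with "image" (384x512x3 uint8, blue, green, red), "depth" (384x512 float32, m along the optical axis (not along the pixel's ray), 0 where there is no reading), "mtx" (3x3 intrinsics, pixels), "origin" and "orientation" of the camera in the world. Camera axes: x right, y up, looking along -z (the intrinsics and any distortion apply to the point x, -y, -z); pixel columns grow to the right and rows downward; lengths in m; the calibration is good to about 2 mm. A picture is of the moment at which its call begins.
A pose or a line that the arm cannot do raises env.IKError and nothing moves.
- close_job(): hands the job in; it is judged then, once.
The state is a dict: "time_s": time; "qpos": joint angles; "dq": joint speeds; "effort": joint torques, N m; "tcp_pos": TCP position; "eef_rot": TCP orientation; "force": force on the tool from outside, world axes, zero at the start; "moment": the same for the moment, N m; "finger_gap": opening from 0.0 (shut) to 1.0 (fully open); "grip_force": force on a finger pad.
Only numpy, scipy, OpenCV 4.12 (cv2) and the standard library are available. Lean on these libraries where they do the work, as an engineer would, in place of code of your own. Each camera call takes 0.05 s, during which the arm holds its last target. There are 200 camera calls.

TASK

Pick up the steel pot by its red handle and tip the four polished blanks out of it into the blue tray, then stand the empty pot upright on its round black mat again and let go. After that, push the tray along its rail until it clicks into the catch at the inspection station between the red marks, with all four blanks still in it, and leave the other things on the bench where they are.

Things in the scene. Friction and masses are not known exactly. Their poses are not given: they have to be found in the camera images.
- pot: open steel pot with a red flat handle. Round, flaring from 84 dia at the foot to 128 dia at the rim, 80 high, wall 4, floor 5 thick, about 0.3 kg. Origin: centre of the underside; z is up out of the mouth; x points from the axis to the handle. It starts upright on the mat with the four blanks in it.
- pot_grip (a point): middle of the pot's handle: an upright flat plate 14 thick (along the pot's y), reaching from the wall to 112 from the pot's axis, between 30 and 78 above the pot's underside. This point is 88 out from the axis along x, 55 above the underside. Axes as the pot's.
- pot_mouth (a point): centre of the pot's mouth, 80 above its underside, on its axis. Axes as the pot's.
- knob_a: brass knob blank, 27 dia x 30, origin at its middle; stands in the pot at the start
- knob_b: second brass knob blank, same as knob_a
- block_a: grey aluminium blank, 22 x 22 x 34 with rounded edges, origin at its middle; stands in the pot at the start
- block_b: second aluminium blank, same as block_a
- mat: round black rubber mat fixed to the bench, 170 dia x 4 thick; origin: centre of its underside
- rail: grey base plate of the rail slide, 200 x 440 x 10, fixed; origin: centre of the rails at the bench. The carriage slides along its y, from +y (loading end) to -y. Along its +x side is clamped an aluminium fence (32 high, inner face 92 from the centre line) with a 12 wide gap midway between two red marks: the inspection station. It is set by hand, so its place along y differs each time.
- carriage (a joint): position of the blue tray along the rail, in m: 0 at the loading end (tray's middle at y = 0.13 of the rail), growing towards the rail's -y, up to 0.26. The station lies between 0.17 and 0.23; the tray can be pushed past it. A red block on the tray's side marks its middle. Sliding takes about 3 to 5 N; once the catch has dropped in, driving on takes about 8 N more.
- tray_floor (a point): centre of the blue tray's inner floor, 32 above the bench; the tray is an open box 146 (x) x 150 (y) outside, walls 6 thick, rim 76 above the bench. Axes as the rail's.
- push_end (a point): middle of the outer face of the tray's wall that faces the loading end (+y of the rail), 66 above the bench; push here towards -y. Axes as the rail's.
- brush: bystander: round black bench brush with a wooden back, 80 dia x 30 high; origin: centre of its underside
- compound_bar: bystander: red bar of polishing compound, 45 x 110 x 32; origin: centre of its underside
- hammer: bystander: small hammer lying down; origin: centre of its underside
- jar: bystander: amber jar with a white cap, 72 dia x 100 high; origin: centre of its underside
- buff: bystander: pale polishing wheel lying flat, 110 dia x 24 high, copper hub; origin: centre of its underside
- catch (a joint): the sprung brass ball catch under the red block of the tray: how far it is pressed in, in m. About 0.003 while it rides on the fence, below 0.001 when it has dropped into the gap at the station.

How it is judged:
On the way, in this order (a step that is already met when the one before it is completed fails the run):
1. the pot is tipped well over (more than 75 degrees) above the tray (angle between pot's own z axis and vertical above 1.31 rad and horizontal distance between pot_mouth and tray_floor below 0.13 m), for 0.1 s.
2. all four blanks are in the tray, which has not yet been sent off (x of knob_a in the frame of tray_floor between -0.067 and 0.067 m and y of knob_a in the frame of tray_floor between -0.069 and 0.069 m and z of knob_a in the frame of tray_floor between 0 and 0.05 m and x of block_a in the frame of tray_floor between -0.067 and 0.067 m and y of block_a in the frame of tray_floor between -0.069 and 0.069 m and z of block_a in the frame of tray_floor between 0 and 0.05 m and x of knob_b in the frame of tray_floor between -0.067 and 0.067 m and y of knob_b in the frame of tray_floor between -0.069 and 0.069 m and z of knob_b in the frame of tray_floor between 0 and 0.05 m and x of block_b in the frame of tray_floor between -0.067 and 0.067 m and y of block_b in the frame of tray_floor between -0.069 and 0.069 m and z of block_b in the frame of tray_floor between 0 and 0.05 m and value of joint carriage below 0.15 m), for 0.2 s.
3. the pot stands upright on its mat, released, and the tray has not yet been sent off (angle between pot's own z axis and vertical below 0.08 rad and horizontal distance between pot and mat below 0.043 m and height (world z) of pot below 0.01 m and linear speed of pot below 0.03 m/s and contact force between the fingers and pot below 0.2 N and value of joint carriage below 0.15 m), for 0.2 s.
At the end, for the whole second after the job is handed in: All four blanks lie inside the tray; the pot stands upright (within 0.08 rad) with its whole foot on the mat (centres within 43 mm), at rest and released; the tray carriage is at the inspection station with its ball catch dropped into the gap (pressed in by less than 1.6 mm), at rest (x of knob_a in the frame of tray_floor between -0.067 and 0.067 m and y of knob_a in the frame of tray_floor between -0.069 and 0.069 m and z of knob_a in the frame of tray_floor between 0 and 0.05 m and x of block_a in the frame of tray_floor between -0.067 and 0.067 m and y of block_a in the frame of tray_floor between -0.069 and 0.069 m and z of block_a in the frame of tray_floor between 0 and 0.05 m and x of knob_b in the frame of tray_floor between -0.067 and 0.067 m and y of knob_b in the frame of tray_floor between -0.069 and 0.069 m and z of knob_b in the frame of tray_floor between 0 and 0.05 m and x of block_b in the frame of tray_floor between -0.067 and 0.067 m and y of block_b in the frame of tray_floor between -0.069 and 0.069 m and z of block_b in the frame of tray_floor between 0 and 0.05 m and angle between pot's own z axis and vertical below 0.08 rad and horizontal distance between pot and mat below 0.043 m and height (world z) of pot below 0.01 m and linear speed of pot below 0.03 m/s and contact force between the fingers and pot below 0.2 N and velocity of joint carriage between -0.01 and 0.01 m/s and value of joint carriage between 0.16 and 0.24 m and value of joint catch below 0.0016 m); the robot touches nothing.
It fails at once if a bystander (brush) is shifted by more than 30 mm (distance of brush from where it was at the start of the episode above 0.03 m).
It fails at once if a bystander (compound_bar) is shifted by more than 30 mm (distance of compound_bar from where it was at the start of the episode above 0.03 m).
It fails at once if a bystander (hammer) is shifted by more than 30 mm (distance of hammer from where it was at the start of the episode above 0.03 m).
It fails at once if a bystander (jar) is shifted by more than 30 mm (distance of jar from where it was at the start of the episode above 0.03 m).
It fails at once if a bystander (buff) is shifted by more than 30 mm (distance of buff from where it was at the start of the episode above 0.03 m).
It also fails if it takes over 72 s, if anything falls off the work surface, if the arm or the gripper's body presses on something with over 40 N, if the wrist force passes 120 N, or if a joint passes its speed limit or range.

## Working session

There is one attempt and no reset: what is moved stays moved. The work goes in short steps, each a Python script; the robot and the scene stay as the last script left them, time stands still between calls to the robot, and variables do not carry over. Pictures are saved under pics/ and viewed, at most 10 in all, crops included, and the job is handed in when it is done.

```bash
mkdir -p pics; ls; cat > h.py <<'E'
import numpy as np, cv2
from scipy.spatial.transform import Rotation as R
from station import env, eoat, get_obs, viewer, close_job
def shot(n):
    d=viewer.get_image(n); d['R']=R.from_quat(d['orientation']).as_matrix(); d['o']=np.array(d['origin']); d['K']=np.array(d['mtx']); return d
def rays(d,uv):
    uv=np.atleast_2d(np.asarray(uv,float)); K=d['K']
    c=np.c_[(uv[:,0]-K[0,2])/K[0,0],-(uv[:,1]-K[1,2])/K[1,1],-np.ones(len(uv))]
    return c@d['R'].T
def plane(d,uv,z):
    r=rays(d,uv); return d['o']+r*((z-d['o'][2])/r[:,2])[:,None]
def cloud(d):
    h,w=d['depth'].shape; v,u=np.mgrid[:h,:w]
    r=rays(d,np.c_[u.ravel(),v.ravel()]); return (d['o']+r*d['depth'].ravel()[:,None]).reshape(h,w,3)
E
python3 - <<'E'
from h import *
a=shot('top');b=shot('scene')
for n,d in(('top',a),('scene',b)):
    print(n,d['o'].round(3),d['R'].round(2).tolist(),d['K'].tolist(),(d['depth']>0).mean(), [k for k in d])
    np.savez('pics/%s.npz'%n,**{k:d[k] for k in('image','depth','R','o','K')})
cv2.imwrite('pics/t1.png',a['image']);cv2.imwrite('pics/s1.png',b['image'])
print(env.pinch_z,get_obs())
E
```

```text
pics
top [ 0.47  -0.004  1.348] [[0.02, 1.0, -0.08], [-1.0, 0.01, -0.01], [-0.01, 0.08, 1.0]] [[405.47674429518895, 0.0, 263.5214835555771], [0.0, 405.47674429518895, 188.91377019116277], [0.0, 0.0, 1.0]] 0.9958699544270834 ['image', 'depth', 'mtx', 'origin', 'orientation', 'R', 'o', 'K']
scene [0.872 0.505 0.779] [[-0.83, -0.42, 0.35], [0.55, -0.64, 0.53], [0.0, 0.64, 0.77]] [[347.7695018254864, 0.0, 249.34586503937197], [0.0, 347.7695018254864, 193.8144806095598], [0.0, 0.0, 1.0]] 0.9958953857421875 ['image', 'depth', 'mtx', 'origin', 'orientation', 'R', 'o', 'K']
0.0188 {'time_s': 0.1, 'qpos': array([-1.27054445,  0.42666208,  0.07384651,  1.60654633, -0.03409444,
        1.11079044, -0.06710591]), 'dq': array([ 1.42206747e-03, -5.67531801e-04, -4.05710715e-05, -3.89846783e-03,
       -6.10562915e-04, -3.87287267e-04,  1.52515788e-03]), 'effort': array([ 7.85854587e-03, -9.37467456e+01,  3.67557384e+00, -4.55048060e+01,
       -4.88535385e-02,  1.66933617e-02,  5.22543041e-05]), 'tcp_pos': array([0.29329122, 0.60747994, 0.18034891]), 'eef_rot': array([ 2.22999646e-01,  9.74818357e-01, -5.66892953e-04, -8.74393724e-05]), 'force': array([ 0.61802167,  0.81916164, -0.41171619]), 'moment': array([ 0.02804633,  0.00853004, -0.01921968]), 'grip_force': 0.0, 'finger_gap': 0.999622794255338}
```

View pics/t1.png

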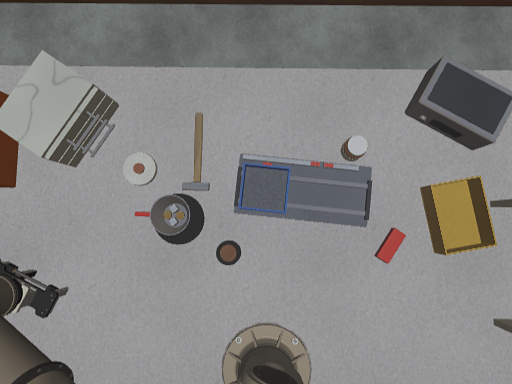

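View pics/s1.png

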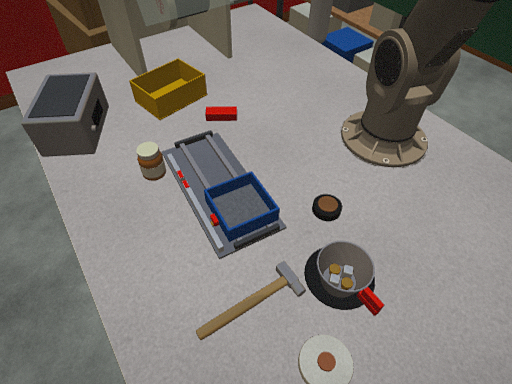

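The top view shows the pot at about (172,214) with its red handle pointing left (+y) at (142,214). The mat is the dark disc around (179,218), the tray is at (265,190), and the rail is centred near (304,190) with red marks at (316,165) and (328,165). In the scene view the pot is at (345,268), its handle at (371,300) and the tray at (241,205). Next I measure these.

```bash
cat > meas.py <<'E'
from h import *
def load(n): return dict(np.load('pics/%s.npz'%n))
def circ(P):
    A=np.c_[2*P[:,:2],np.ones(len(P))]; s=np.linalg.lstsq(A,(P[:,:2]**2).sum(1),rcond=None)[0]
    return s[:2],np.sqrt(s[2]+s[0]**2+s[1]**2)
def box(P): return cv2.minAreaRect(P[:,:2].astype(np.float32)*1000)
def masks(d):
    hsv=cv2.cvtColor(d['image'],cv2.COLOR_BGR2HSV); H,S,V=cv2.split(hsv)
    return ((H<8)|(H>172))&(S>170)&(V>90),(H>100)&(H<125)&(S>120)&(V>40),hsv
E
python3 - <<'E'
from meas import *
for n in('top','scene'):
    d=load(n); P=cloud(d); red,blue,hsv=masks(d)
    print('==',n)
    k,l,st,c=cv2.connectedComponentsWithStats(red.astype(np.uint8))
    for i in range(1,k):
        if st[i,4]>8:
            Q=P[l==i]; print('red',st[i].tolist(),c[i].round(1),'mean',Q.mean(0).round(3),'zpct',np.percentile(Q[:,2],[5,50,95]).round(4),'box',[np.round(x,1) for x in box(Q)])
    k,l,st,c=cv2.connectedComponentsWithStats(blue.astype(np.uint8))
    for i in range(1,k):
        if st[i,4]>60:
            Q=P[l==i]; T=Q[Q[:,2]>.068]; print('blue',st[i].tolist(),c[i].round(1),'zpct',np.percentile(Q[:,2],[5,50,95,99]).round(4),'rimbox',[np.round(x,1) for x in box(T)] if len(T)>10 else '')
    # pot rim
    u0,u1,v0,v1=(130,220,180,255) if n=='top' else (295,390,230,320)
    M=np.zeros(red.shape,bool); M[v0:v1,u0:u1]=1; M&=~cv2.dilate(red.astype(np.uint8),np.ones((3,3))).astype(bool)
    Q=P[M]; print('z99.5',np.percentile(Q[:,2],[90,95,99,99.8]).round(4))
    Rm=Q[(Q[:,2]>.072)&(Q[:,2]<.09)]; print('rim n',len(Rm),circ(Rm),box(Rm))
    dark=M&(hsv[...,2]<45)&(P[...,2]<.012)
    k,l,st,c=cv2.connectedComponentsWithStats(dark.astype(np.uint8)); 
    for i in range(1,k):
        if st[i,4]>100: print('dark',st[i].tolist(),np.median(P[l==i][:,2]).round(4),'hull',cv2.minEnclosingCircle((P[l==i][:,:2]*1000).astype(np.float32)))
    # bench bias
    print('bench z',np.median(P[260:300,180:215,2]) if n=='top' else np.median(P[250:300,120:190,2]))
d=load('top'); cv2.imwrite('pics/t2.png',cv2.resize(d['image'][140:270,120:390],None,fx=2.9,fy=2.9,interpolation=cv2.INTER_CUBIC))
E
```

```text
== top
red [138, 213, 11, 3, 14] [144.  214.6] mean [0.483 0.387 0.081] zpct [0.0777 0.0817 0.0848] box [array([484.9, 389.8]), array([ 6.3, 32.9]), np.float64(1.2)]
blue [239, 163, 52, 50, 299] [265.7 187.2] zpct [0.059  0.0751 0.0801 0.0816] rimbox [array([559.1,  13.3]), array([149.1, 175. ]), np.float64(84.9)]
z99.5 [0.043  0.0715 0.0854 1.3476]
rim n 297 (array([0.48669893, 0.31335486]), np.float64(0.06172727410224797)) ((478.92938232421875, 319.31201171875), (125.02527618408203, 155.3253173828125), 30.031204223632812)
bench z -4.386860201388565e-05
== scene
red [290, 0, 5, 5, 9] [291.4   2.6] mean [-1.402 -2.209 -0.59 ] zpct [-0.6054 -0.5933 -0.5693] box [array([-1407.3, -2213.7]), array([47. , 23.2]), np.float64(12.7)]
red [206, 107, 31, 8, 245] [220.8 110.5] mean [ 0.404 -0.382  0.038] zpct [0.0284 0.0319 0.0345] box [array([635.4,  42.2]), array([1038.6,  105.5]), np.float64(61.3)]
red [178, 170, 5, 8, 23] [180.  173.7] mean [ 0.664 -0.162  0.066] zpct [0.0317 0.0333 0.0355] box [array([759. , 149.8]), array([744.6,  10. ]), np.float64(73.1)]
red [183, 180, 6, 8, 25] [185.3 
[... 336 characters left out ...]
an [0.49  0.394 0.069] zpct [0.0435 0.0764 0.0835] box [array([487.1, 393.7]), array([54.1, 13.9]), np.float64(89.9)]
blue [322, 27, 51, 35, 989] [346.8  42.4] zpct [-0.4865 -0.4431 -0.4339 -0.4301] rimbox 
blue [204, 172, 75, 70, 1748] [241.9 205.1] zpct [0.0329 0.0597 0.0768 0.078 ] rimbox [array([665.4, 235.1]), array([655.1, 179.5]), np.float64(67.8)]
z99.5 [0.0648 0.0795 0.0853 0.7793]
rim n 599 (array([0.4861363 , 0.30933844]), np.float64(0.06023417765364289)) ((484.2423095703125, 308.7587890625), (125.65257263183594, 126.56134796142578), 69.34130859375)
dark [305, 250, 58, 60, 1010] 0.0043 hull ((484.4244384765625, 299.6470947265625), 82.66828918457031)
bench z -0.00030085609579150185
```

View pics/t2.png

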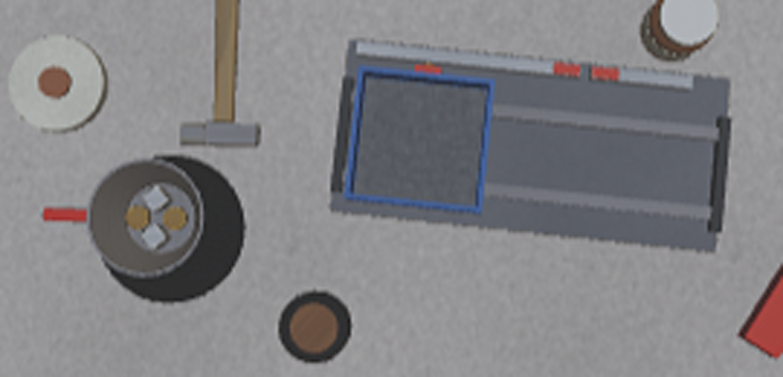

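The enlarged top view shows the tray at the loading end, with its red block at crop (428,69). The red marks are at (567,70) and (605,73), and the mat's visible edge runs through (244,225) and (175,302). I now get exact positions by casting rays from both views.

```bash
python3 - <<'E'
from meas import *
def tri(a,ua,b,ub):
    ra,rb=rays(a,ua)[0],rays(b,ub)[0]; s=np.linalg.lstsq(np.c_[ra,-rb],b['o']-a['o'],rcond=None)[0]
    p,q=a['o']+ra*s[0],b['o']+rb*s[1]; return ((p+q)/2).round(4),np.linalg.norm(p-q).round(4)
D={n:load(n) for n in('top','scene')}
C={}
for n,d in D.items():
    H,S,V=cv2.split(cv2.cvtColor(d['image'],cv2.COLOR_BGR2HSV).astype(int)); P=cloud(d)
    red=((H<9)|(H>171))&(S>130)&(V>70); blue=(H>100)&(H<125)&(S>110)&(V>40)
    wins={'handle':(132,155,208,222),'blk':(262,274,160,167),'m1':(310,321,161,168),'m2':(323,335,161,169)} if n=='top' else {'handle':(350,390,280,320),'blk':(205,224,210,230),'m1':(183,192,178,190),'m2':(176,183,168,180)}
    for k,(a,b,c,e) in wins.items():
        v,u=np.nonzero(red[c:e,a:b]); uv=np.c_[u+a,v+c]; C[n,k]=uv.mean(0)
        z={'handle':.082,'blk':.042,'m1':.033,'m2':.033}[k]
        p=plane(d,uv,z); print(n,k,len(uv),uv.mean(0).round(1),p.mean(0).round(4),[np.round(x,1) for x in box(p)])
    # blue rim
    w=(225,305,155,225) if n=='top' else (195,290,165,250)
    M=np.zeros_like(blue); M[w[2]:w[3],w[0]:w[1]]=blue[w[2]:w[3],w[0]:w[1]]
    c=max(cv2.findContours(M.astype(np.uint8),0,2)[0],key=cv2.contourArea)[:,0]
    if n=='top': print('tray',[np.round(x,1) for x in box(plane(d,c,.076))])
    # rail plate + rim + mat by edges
    if n=='top':
        dk=((V<60)&(P[...,2]<.03)).astype(np.uint8); m=np.zeros_like(dk); m[180:255,165:212]=dk[180:255,165:212]
        c=max(cv2.findContours(m,0,2)[0],key=cv2.contourArea)[:,0]
        p=plane(d,c,.004); print('mat enc',cv2.minEnclosingCircle((p[:,:2]*1000).astype(np.float32)))
        # keep hull points far from pot
        pc=np.array([.486,.311]); 
        for it in range(6):
            cc=(np.array([.477,.295]),.085) if it==0 else cc
            q=p[abs(np.linalg.norm(p[:,:2]-cc[0],axis=1)-cc[1])<.006]; cc=circ(q)
        print('mat',cc,len(q))
    g=cv2.cvtColor(d['image'],cv2.COLOR_BGR2GRAY)
    # rim: depth step mask z>.06 around pot
    x0,x1,y0,y1=(140,200,185,245) if n=='top' else (300,395,225,315)
    # rim z consistency : test circle fit of high points by ray cast onto .084
    v,u=np.nonzero((P[...,2]>.078)&(P[...,2]<.092)&~cv2.dilate(red.astype(np.uint8),np.ones((3,3))).astype(bool)); k=(u>x0)&(u<x1)&(v>y0)&(v<y1)
    p=plane(d,np.c_[u,v][k],.084)
    cc=circ(p)
    for it in range(5): q=p[abs(np.linalg.norm(p[:,:2]-cc[0],axis=1)-cc[1])<.005]; cc=circ(q)
    print('rim',cc,len(q),'z',np.median(P[v[k],u[k],2]))
for k in('blk','m1','m2'): print('tri',k,*tri(D['top'],C['top',k],D['scene'],C['scene',k]))
E
```

```text
top handle 56 [141.6 213.6] [0.4862 0.3943 0.082 ] [array([486.6, 393.1]), array([ 9.4, 44.2]), np.float64(0.9)]
top blk 14 [267.3 163.2] [0.6563 0.0038 0.042 ] [array([657. ,   4.7]), array([ 6.5, 26. ]), np.float64(0.8)]
top m1 21 [314.6 163.3] [ 0.6596 -0.1505  0.033 ] [array([ 660.5, -151.9]), array([ 6.6, 26.1]), np.float64(0.8)]
top m2 20 [328.8 164.8] [ 0.6552 -0.197   0.033 ] [array([ 654.5, -195.9]), array([ 6.6, 22.8]), np.float64(0.8)]
tray [array([574.7,  12. ]), array([149.3, 146. ]), np.float64(84.8)]
mat enc ((472.3293762207031, 294.6688537597656), 82.6994857788086)
mat (array([0.4724315 , 0.29462508]), np.float64(0.08100150484003484)) 45
rim (array([0.48626654, 0.30549444]), np.float64(0.0608191931441584)) 194 z 0.08285363104045818
scene handle 391 [370.  300.1] [0.4987 0.3975 0.082 ] [array([498. , 397.8]), array([35.7, 53.9]), np.float64(1.2)]
scene blk 64 [214.2 219.4] [0.6553 0.0129 0.042 ] [array([655. ,  12.4]), array([38.3, 13.8]), np.float64(79.9)]
scene m1 32 [185.3 183.5] [ 0.6592 -0.1485  0.033 ] [array([ 658.7, -149.5]), array([29.5, 11.5]), np.float64(83.0)]
scene m2 30 [179.7 173.6] [ 0.6555 -0.1928  0.033 ] [array([ 656. , -191.5]), array([29.5, 11.9]), np.float64(82.7)]
rim (array([0.48634067, 0.30935826]), np.float64(0.06066979359824187)) 411 z 0.08339070200882326
tri blk [0.6551 0.0054 0.0334] 0.0058
tri m1 [ 0.6592 -0.1503  0.0313] 0.0013
tri m2 [ 0.655  -0.1971  0.0289] 0.0018
```

```bash
cat > plan.py <<'E'
from h import *
POT=np.array([.486,.307,.004]); MAT=np.array([.474,.296,.004]); TRAY=np.array([.575,.012])
RY=np.array([.091,.996]); RX=np.array([.996,-.091])
LIM=np.array([[-2.85,2.85],[-.5,2.14],[-1.23,1.37],[.21,2.46],[-1.02,4.16],[.16,2.05],[-2.73,2.73]])
def tool(Rp,p,al,s):
    z=np.array([-np.sin(al),0,-np.cos(al)]); y=np.array([0,s,0.]); T=np.c_[np.cross(y,z),y,z]
    return p+Rp@(np.array([.088,0,.055])+env.pinch_z*z), R.from_matrix(Rp@T).as_quat()
def upright(yaw): return R.from_euler('z',yaw).as_matrix()
def tipped(yaw,th):   # yaw: heading of handle; pours towards yaw+pi
    return upright(yaw)@R.from_euler('y',-th).as_matrix()
def lip_pose(yaw,th,lip):
    Rp=tipped(yaw,th); return Rp,lip-Rp@np.array([-.064,0,.08])
def pour(yaw,thdeg,back=.035,h=.105):
    d=-np.array([np.cos(yaw),np.sin(yaw)]); return lip_pose(yaw,np.radians(thdeg),np.r_[TRAY-back*d,h])
E
python3 - <<'E'
from plan import *
import itertools
def m(q): return -1 if q is None else np.min(np.c_[q-LIM[:,0],LIM[:,1]-q])
for al,s in itertools.product(np.radians([0,15,30,45,60]),(1,-1)):
    g=m(env.solve_ik(*tool(upright(np.pi/2),POT,al,s))),m(env.solve_ik(*tool(upright(np.pi/2),POT+[0,0,.15],al,s)))
    if min(g)<0: print('grasp no',np.degrees(al).round(),s,np.round(g,2)); continue
    for yd in range(0,360,30):
        r=[m(env.solve_ik(*tool(*pour(np.radians(yd),t,h=.12),al,s))) for t in(60,75,90,105,120,130)]
        if sum(x>0 for x in r)>=4: print(np.degrees(al).round(),s,'yaw',yd,np.round(g,2),np.round(r,2))
E
```

```text
0.0 1 yaw 90 [0.52 0.44] [0.05 0.02 0.05 0.   0.08 0.05]
0.0 1 yaw 120 [0.52 0.44] [ 0.07  0.09  0.02  0.    0.05 -1.  ]
0.0 1 yaw 240 [0.52 0.44] [0.5  0.32 0.16 0.03 0.05 0.09]
0.0 1 yaw 270 [0.52 0.44] [0.51 0.59 0.54 0.38 0.23 0.14]
0.0 1 yaw 300 [0.52 0.44] [0.33 0.29 0.28 0.31 0.38 0.3 ]
0.0 1 yaw 330 [0.52 0.44] [ 0.15  0.02  0.   -1.    0.06  0.14]
0.0 -1 yaw 90 [0.61 0.73] [0.05 0.02 0.05 0.   0.08 0.05]
0.0 -1 yaw 120 [0.61 0.73] [0.1  0.01 0.02 0.   0.05 0.08]
0.0 -1 yaw 240 [0.61 0.73] [ 0.29  0.31  0.14  0.07 -1.   -1.  ]
0.0 -1 yaw 270 [0.61 0.73] [0.48 0.42 0.42 0.21 0.04 0.12]
0.0 -1 yaw 300 [0.61 0.73] [0.37 0.33 0.24 0.1  0.   0.02]
0.0 -1 yaw 330 [0.61 0.73] [ 0.19  0.06 -1.   -1.    0.03  0.13]
15.0 1 yaw 90 [0.69 0.61] [0.03 0.03 0.06 0.   0.05 0.02]
15.0 1 yaw 120 [0.69 0.61] [0.07 0.03 0.03 0.04 0.03 0.02]
15.0 1 yaw 240 [0.69 0.61] [0.6  0.43 0.25 0.09 0.08 0.08]
15.0 1 yaw 270 [0.69 0.61] [0.52 0.55 0.63 0.48 0.33 0.24]
15.0 1 yaw 300 [0.69 0.61] [0.42 0.33 0.29 0.29 0.33 0.38]
15.0 1 yaw 330 [0.69 0.61] [ 0.31  0.12  0.01 -1.   -1.    0.01]
15.0 -1 yaw 60 [0
[... 2844 characters left out ...]
 -1.  ]
60.0 -1 yaw 30 [0.32 0.17] [ 0.64  0.65  0.4   0.16 -1.   -1.  ]
60.0 -1 yaw 60 [0.32 0.17] [0.67 0.56 0.24 0.01 0.02 0.07]
60.0 -1 yaw 90 [0.32 0.17] [0.68 0.56 0.24 0.02 0.13 0.05]
60.0 -1 yaw 120 [0.32 0.17] [0.54 0.63 0.38 0.21 0.01 0.04]
60.0 -1 yaw 150 [0.32 0.17] [ 0.43  0.65  0.38  0.1  -1.   -1.  ]
60.0 -1 yaw 180 [0.32 0.17] [ 0.38  0.65  0.35  0.06 -1.   -1.  ]
60.0 -1 yaw 210 [0.32 0.17] [ 0.42  0.66  0.4   0.13 -1.   -1.  ]
60.0 -1 yaw 240 [0.32 0.17] [0.2  0.25 0.45 0.3  0.06 0.14]
60.0 -1 yaw 270 [0.32 0.17] [0.15 0.09 0.11 0.35 0.33 0.4 ]
60.0 -1 yaw 300 [0.32 0.17] [ 0.16  0.14 -1.    0.12  0.39  0.37]
60.0 -1 yaw 330 [0.32 0.17] [ 0.16  0.14  0.06 -1.    0.03 -1.  ]
```

```bash
python3 - <<'E'
from plan import *
np.set_printoptions(precision=2,suppress=True)
for al in (30,45):
  a=np.radians(al)
  for sgn in(1,-1):
    print('al',al,'dir',sgn)
    print('g',env.solve_ik(*tool(upright(np.pi/2),POT,a,1)))
    for f in(0,.25,.5,.75,1):
        yaw=np.pi/2+sgn*np.pi*f; c=(1-f)*POT[:2]+f*np.array([.57,-.06]); 
        print(f,env.solve_ik(*tool(upright(yaw),np.r_[c,.2],a,1)))
  for t in(0,30,60,75,90,105,120,130): print('p',t,env.solve_ik(*tool(*pour(-np.pi/2,t,h=.20 if t<60 else .12),a,1)))
E
```

```text
al 30 dir 1
g [-0.82  0.75 -0.21  1.51  0.42  1.38  1.95]
0 [-0.81  0.57 -0.23  1.37  0.38  1.68  2.06]
0.25 [-0.75  0.18 -0.32  1.94  0.59  1.26  2.6 ]
0.5 [-0.63 -0.28 -0.04  2.36  0.49  0.7  -2.56]
0.75 [-0.79 -0.23  0.94  2.23 -0.34  0.77 -0.4 ]
1 [-0.33  0.7   1.2   1.68 -0.95  1.71  1.05]
al 30 dir -1
g [-0.82  0.75 -0.21  1.51  0.42  1.38  1.95]
0 [-0.81  0.57 -0.23  1.37  0.38  1.68  2.06]
0.25 [-0.59  0.65 -0.02  1.22  0.1   1.78  1.74]
0.5 [-0.37  0.66  0.23  1.23 -0.22  1.78  1.44]
0.75 [-0.28  0.64  0.67  1.4  -0.58  1.73  1.23]
1 [-0.33  0.7   1.2   1.68 -0.95  1.71  1.05]
p 0 [-0.23  0.8   1.12  1.7  -1.    1.63  1.15]
p 30 [-0.55  0.37  0.95  1.76 -0.32  1.18  0.49]
p 60 [-0.82  0.34  0.75  1.87  0.33  1.09 -0.26]
p 75 [-1.08  0.5   0.91  1.86  0.41  1.17 -0.4 ]
p 90 [-1.1   0.61  0.78  1.83  0.57  1.33 -0.61]
p 105 [-1.12  0.77  0.7   1.78  0.65  1.48 -0.73]
p 120 [-1.14  0.96  0.66  1.72  0.71  1.62 -0.81]
p 130 [-1.15  1.09  0.64  1.67  0.74  1.71 -0.84]
al 45 dir 1
g [-0.89  0.9  -0.2   1.35  0.5   1.65  1.91]
0 [-0.9   0.71 -0.2   1.25  0.49  1.9   2.03]
0.25 [-0.86  0.27 -0.37  1.96  0.8   1.42  2.35]
0.5 None
0.75 [-0.83 -0.28  1.16  2.34 -0.73  0.7   0.1 ]
1 [-0.07  0.71  0.96  1.62 -1.01  1.83  1.07]
al 45 dir -1
g [-0.89  0.9  -0.2   1.35  0.5   1.65  1.91]
0 [-0.9   0.71 -0.2   1.25  0.49  1.9   2.03]
0.25 [-0.75  0.84  0.26  1.04  0.01  2.04  1.86]
0.5 None
0.75 [-0.14  0.79  0.6   1.26 -0.68  1.97  1.25]
1 [-0.07  0.71  0.96  1.62 -1.01  1.83  1.07]
p 0 [ 0.06  0.78  0.79  1.62 -0.99  1.72  1.13]
p 30 [-0.45  0.54  1.13  1.7  -0.7   1.43  0.85]
p 60 [-0.69  0.3   0.77  1.84  0.07  1.08  0.02]
p 75 [-0.89  0.33  0.77  1.84  0.32  1.16 -0.28]
p 90 [-1.1   0.48  0.86  1.82  0.42  1.24 -0.44]
p 105 [-1.12  0.62  0.74  1.78  0.55  1.39 -0.63]
p 120 [-1.14  0.8   0.67  1.72  0.62  1.53 -0.74]
p 130 [-1.15  0.93  0.65  1.68  0.65  1.62 -0.79]
```

```bash
sed -i 's/\[\.088,0,\.055\]/[.082,0,.055]/' plan.py; cat >> plan.py <<'E'
AL=np.radians(30)
def T(Rp,p): return tool(Rp,np.asarray(p,float),AL,1)
def off(pose,b):  # back off along tool z
    return pose[0]-b*R.from_quat(pose[1]).as_matrix()[:,2],pose[1]
def st(*k):
    o=get_obs(); print(round(o['time_s'],2),*[ (x,np.round(o[x],3)) for x in k])
E
python3 - <<'E'
from plan import *
g=T(upright(np.pi/2),POT)
env.reach(*off(g,.11)); st('tcp_pos','finger_gap')
d=shot('wrist'); P=cloud(d); H,S,V=cv2.split(cv2.cvtColor(d['image'],cv2.COLOR_BGR2HSV).astype(int))
red=((H<9)|(H>171))&(S>130)&(V>60); cv2.imwrite('pics/w1.png',d['image'])
Q=P[red]; print(len(Q),np.percentile(Q,[2,50,98],axis=0).round(4))
Tq=Q[(Q[:,2]>.076)&(Q[:,2]<.088)]; print(len(Tq),cv2.minAreaRect((Tq[:,:2]*1000).astype(np.float32)))
E
```

```text
1.95 ('tcp_pos', array([0.486, 0.435, 0.138])) ('finger_gap', np.float64(0.998))
969 [[0.4793 0.3674 0.0039]
 [0.4872 0.3963 0.0809]
 [0.4938 0.42   0.0825]]
929 ((488.0608825683594, 396.35693359375), (48.484039306640625, 13.267109870910645), 89.81443786621094)
```

View pics/w1.png

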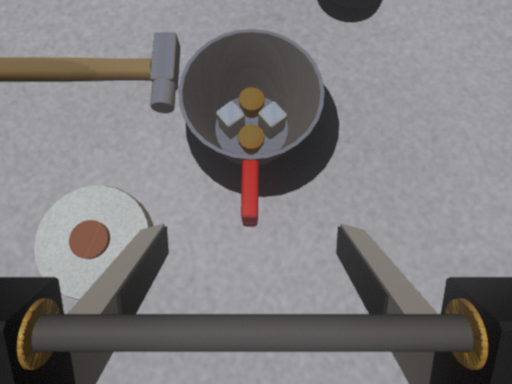

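The wrist view shows the red handle running from (250,162) to (250,222), centred between the open fingers, with the pot above it holding the four blanks. The handle top measures z = 0.081, expected 0.082. Its end at y = 0.4206 puts the pot axis at (0.4875, 0.3086). I grasp now.

```bash
sed -i 's/^POT=.*0\?; MAT/POT=np.array([.4875,.3086,.004]); MAT/' plan.py; grep ^POT plan.py; python3 - <<'E'
from plan import *
eoat.grip(.6)
g=T(upright(np.pi/2),POT)
print(env.movel(*g,v=.1,max_force=15)); st('tcp_pos','force')
eoat.grip(0,60); st('tcp_pos','finger_gap','grip_force','force')
env.movel(g[0]+[0,0,.06],v=.06); env.hold(.2); st('tcp_pos','finger_gap','force','moment')
d=shot('scene'); cv2.imwrite('pics/s2.png',cv2.resize(d['image'][180:340,250:450],None,fx=3,fy=3))
E
```

```text
POT=np.array([.4875,.3086,.004]); MAT=np.array([.474,.296,.004]); TRAY=np.array([.575,.012])
False
3.99 ('tcp_pos', array([0.488, 0.382, 0.043])) ('force', array([-0.041,  0.793, -0.04 ]))
4.72 ('tcp_pos', array([0.487, 0.381, 0.043])) ('finger_gap', np.float64(0.14)) ('grip_force', np.float64(59.981)) ('force', array([-1.403, -0.36 ,  0.322]))
6.08 ('tcp_pos', array([0.487, 0.381, 0.102])) ('finger_gap', np.float64(0.142)) ('force', array([ 0.725,  0.22 , -4.357])) ('moment', array([1.52 , 0.123, 0.032]))
```

View pics/s2.png

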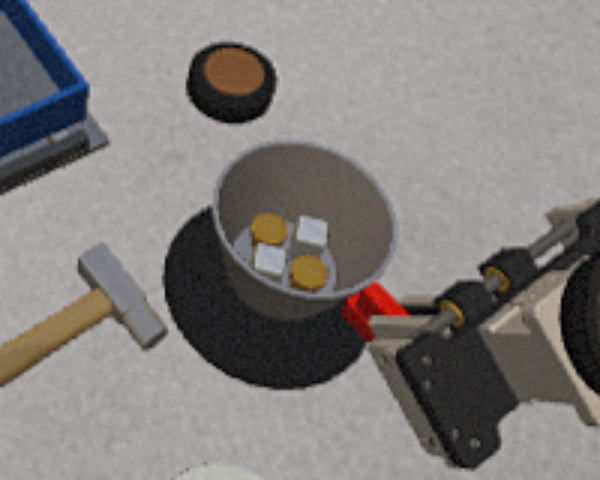

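The pot is held about level over the mat with all four blanks in it (crop (290,250)). I carry it to the tray and pour.

```bash
python3 - <<'E'
from plan import *
g=T(upright(np.pi/2),POT+[0,0,.14]); env.movel(g[0],v=.12)
for f in(.25,.5,.75,1):
    yaw=np.pi/2-np.pi*f; c=(1-f)*POT[:2]+f*np.array([.575,-.06])
    env.reach(*T(upright(yaw),np.r_[c,.19]))
st('tcp_pos','finger_gap','force')
a=shot('top');b=shot('scene'); cv2.imwrite('pics/c3.png',np.hstack([a['image'],b['image']])[:, :]); np.savez('pics/top3.npz',**{k:a[k] for k in('image','depth','R','o','K')})
# rim level of held pot
P=cloud(a); M=(P[...,2]>.24)&(P[...,2]<.31)&(abs(P[...,0]-.575)<.08)&(abs(P[...,1]+.06)<.075)
Q=P[M]; A=np.c_[Q[:,:2],np.ones(len(Q))]; s=np.linalg.lstsq(A,Q[:,2],rcond=None)[0]; print('rim plane',len(Q),s.round(3),Q.mean(0).round(3))
# mat uncovered now
V=a['image'].max(2); dk=((V<60)&(abs(P[...,2])<.02)).astype(np.uint8); m=np.zeros_like(dk); m[180:260,140:215]=dk[180:260,140:215]
c=max(cv2.findContours(m,0,2)[0],key=cv2.contourArea)[:,0]; p=plane(a,c,.004); print('mat',cv2.minEnclosingCircle((p[:,:2]*1000).astype(np.float32)),[np.round(x,1) for x in box(p)] if 'box' in globals() else '',np.median(P[m>0][:,2]))
E
```

```text
9.57 ('tcp_pos', array([ 0.575, -0.131,  0.229])) ('finger_gap', np.float64(0.147)) ('force', array([ 0.096,  1.095, -3.707]))
rim plane 675 [-0.02  -0.011  0.271] [ 0.58  -0.065  0.26 ]
mat ((472.8368225097656, 295.8077697753906), 83.55917358398438)  0.0035946393339261196
```

```bash
cat > pour.py <<'E'
from plan import *
Y=-np.pi/2
env.reach(*T(*pour(Y,30,h=.2)))
env.reach(*T(*pour(Y,60,h=.14)))
for t,h in((66,.11),(72,.11),(78,.105),(84,.105),(90,.105),(96,.105),(102,.105),(108,.105),(114,.105),(120,.105)):
    env.movel(*T(*pour(Y,t,h=h)),v=.07)
st('tcp_pos','finger_gap','force'); env.hold(.4)
b=shot('scene'); cv2.imwrite('pics/s4.png',cv2.resize(b['image'][100:300,130:400],None,fx=2.9,fy=2.9))
E
python3 pour.py
```

```text
14.8 ('tcp_pos', array([0.575, 0.009, 0.244])) ('finger_gap', np.float64(0.146)) ('force', array([ 0.653, -0.365, -1.566]))
```

View pics/s4.png

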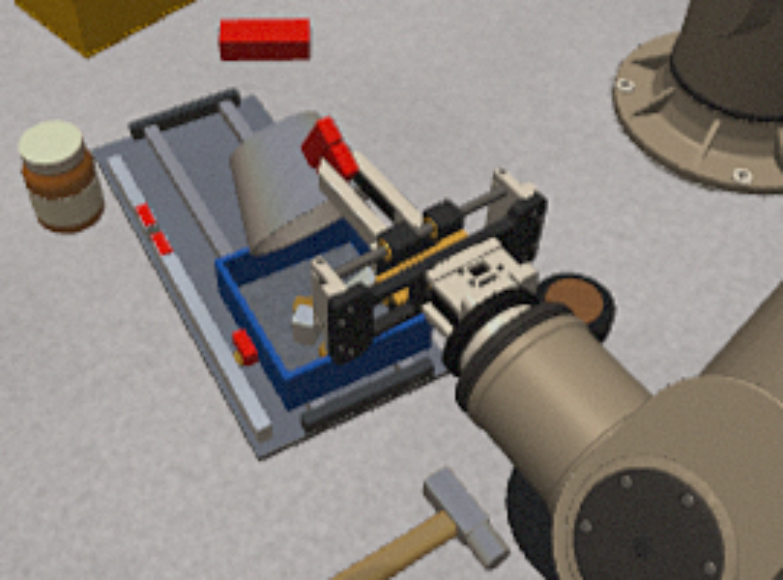

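The pot is tipped over the tray, and I can see blanks inside it: aluminium at (305,315), brass near (400,297) and (323,350). I tip a little further, right the pot again, and check the tray.

```bash
python3 - <<'E'
from plan import *
Y=-np.pi/2
env.movel(*T(*pour(Y,130,h=.11)),v=.07); env.hold(.2)
env.movel(*T(*pour(Y,105,h=.14)),v=.12)
env.movel(*T(*pour(Y,75,h=.16)),v=.12)
env.reach(*T(*pour(Y,30,h=.22)))
env.reach(*T(upright(Y),[.575,-.06,.19])); env.reach(*T(upright(Y+np.pi*.25),[.55,.03,.19]))
env.reach(*T(upright(0),[.53,.124,.19])); st('tcp_pos','finger_gap','force')
a=shot('top');b=shot('scene')
def crop(d,u,v,w,h,f): return cv2.resize(d['image'][v:v+h,u:u+w],None,fx=f,fy=f)
x=crop(a,215,150,100,80,4);y=crop(b,150,150,100,80,4)
b2=cv2.resize(b['image'],(800,600))[:280]
np.savez('pics/top5.npz',**{k:a[k] for k in('image','depth','R','o','K')})
cv2.imwrite('pics/c5.png',np.vstack([np.hstack([x,crop(b,195,165,100,80,4)]),cv2.resize(b['image'][200:340,200:500],(800,280))]))
E
```

```text
20.27 ('tcp_pos', array([0.602, 0.124, 0.229])) ('finger_gap', np.float64(0.145)) ('force', array([-0.701, -0.931, -2.194]))
```

View pics/c5.png

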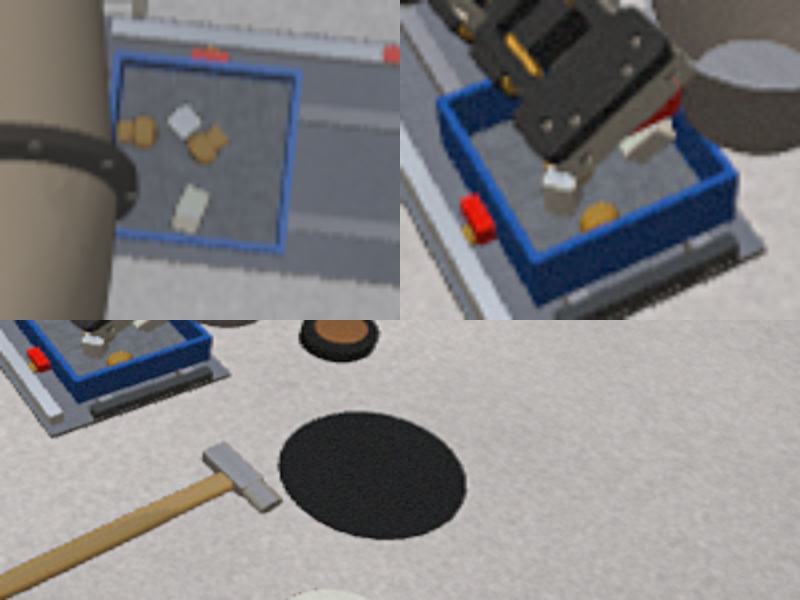

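All four blanks lie in the tray: brass at (140,132) and (207,145), aluminium at (185,122) and (190,207) in the top crop. The mat is clear. I carry the pot back and check its level before lowering.

```bash
python3 - <<'E'
from plan import *
M=np.array([.4735,.2955]); U=upright(np.pi/2)
env.reach(*T(upright(np.pi/4),[.52,.22,.19])); env.reach(*T(U,np.r_[M,.17])); env.movel(T(U,np.r_[M,.03])[0],v=.12); env.hold(.2)
st('tcp_pos','finger_gap','force')
for n in('scene','top'):
    d=shot(n); P=cloud(d); r=np.linalg.norm(P[...,:2]-M,axis=2); Q=P[(r>.052)&(r<.07)&(P[...,2]>.095)&(P[...,2]<.125)]
    for it in range(6):
        A=np.c_[Q[:,:2]-M,np.ones(len(Q))]; s=np.linalg.lstsq(A,Q[:,2],rcond=None)[0]; e=Q[:,2]-A@s
        if it<5: Q=Q[(e>-max(.003,1.0*e.std()))&(e<.004)]
    print(n,len(Q),s.round(4),e.std().round(4))
E
```

```text
23.27 ('tcp_pos', array([0.474, 0.368, 0.069])) ('finger_gap', np.float64(0.146)) ('force', array([-0.135,  0.334, -1.727]))
scene 255 [0.0306 0.0152 0.1076] 0.0014
top 151 [-0.0086 -0.017   0.1075] 0.0015
```

```bash
python3 - <<'E'
from plan import *
M=np.array([.4735,.2955]); U=upright(np.pi/2)
print(env.movel(T(U,np.r_[M,.0025])[0],v=.04,max_force=4)); st('tcp_pos','force')
print('pot z est',get_obs()['tcp_pos'][2]-T(U,np.r_[M,0])[0][2])
eoat.grip(.35); env.hold(.3); st('finger_gap','grip_force')
eoat.grip(.6)
p=off((get_obs()['tcp_pos'],T(U,np.r_[M,.004])[1]),.13); env.movel(*p,v=.15); st('tcp_pos')
d=shot('wrist'); b=shot('scene')
cv2.imwrite('pics/c6.png',np.hstack([cv2.resize(d['image'],(400,300)),cv2.resize(b['image'][200:320,280:440],(400,300))]))
d=shot('top'); P=cloud(d); r=np.linalg.norm(P[...,:2]-M,axis=2); Q=P[(r<.08)&(P[...,2]>.078)&(P[...,2]<.09)]; print(Q.mean(0),cv2.minEnclosingCircle((Q[:,:2]*1000).astype(np.float32)))
E
```

```text
True
23.98 ('tcp_pos', array([0.473, 0.368, 0.042])) ('force', array([1.045, 0.729, 5.261]))
pot z est 0.0037400625981963698
24.8 ('finger_gap', np.float64(0.352)) ('grip_force', np.float64(0.0))
26.39 ('tcp_pos', array([0.473, 0.432, 0.154]))
[0.47380423 0.30800976 0.08249004] ((473.92694091796875, 302.1894226074219), 73.29364776611328)
```

View pics/c6.png

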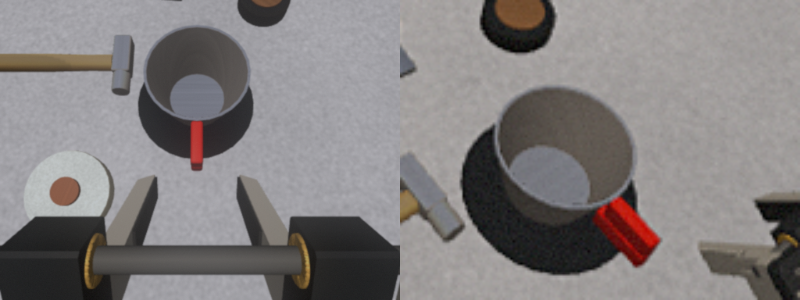

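The pot stands empty and released on its mat, in both the wrist view (197,95) and the scene crop (560,160). Next I push the tray.

```bash
cat >> plan.py <<'E'
RY3=np.r_[RY,0]/np.linalg.norm(RY); RX3=np.array([RY3[1],-RY3[0],0])
def pushq(s):
    z=np.array([0,0,-1.]); y=s*RX3; return R.from_matrix(np.c_[np.cross(y,z),y,z]).as_quat()
def pushp(s,z=.056): return np.r_[TRAY,z]+RY3*(.075+.009-s)
E
python3 - <<'E'
from plan import *
np.set_printoptions(precision=2,suppress=True)
print(get_obs()['qpos'])
for s in(1,-1):
    for c in(-.05,.09,.18): print(s,c,env.solve_ik(pushp(c),pushq(s)))
E
```

```text
[-0.97  0.67 -0.06  1.37  0.3   1.56  2.04]
1 -0.05 [-1.14  0.83  1.2   1.92 -0.9   1.07  0.36]
1 0.09 [-0.95  0.78  1.21  1.99 -0.88  1.03  0.6 ]
1 0.18 [-0.79  0.78  1.21  1.99 -0.88  1.03  0.75]
-1 -0.05 [-0.3   0.45 -0.06  1.87  0.04  0.82  2.67]
-1 0.09 [ 0.26  0.45 -0.48  1.92  0.27  0.84  2.69]
-1 0.18 [ 0.69  0.54 -0.85  1.91  0.51  0.92  2.65]
```

```bash
python3 - <<'E'
from plan import *
np.set_printoptions(precision=2,suppress=True)
p=get_obs()['tcp_pos']; env.movel(np.r_[p[:2],.3],v=.2)
env.reach(pushp(-.06,.28),pushq(1)); eoat.grip(0); st('tcp_pos','qpos')
env.movel(pushp(-.06),pushq(1),v=.15); st('tcp_pos','qpos')
print('contact',env.movel(pushp(.02),v=.03,max_force=2.5)); o=get_obs(); st('force')
print('s at contact',(pushp(0)-o['tcp_pos'])@RY3)
E
```

```text
30.28 ('tcp_pos', array([0.59, 0.15, 0.28])) ('qpos', array([-1.23,  0.47,  1.22,  1.68, -0.45,  1.32, -0.01]))
31.93 ('tcp_pos', array([0.59, 0.16, 0.06])) ('qpos', array([-1.05,  0.67,  0.98,  1.9 , -0.69,  0.94,  0.17]))
contact False
34.74 ('force', array([-0.12,  0.87,  0.43]))
s at contact 0.019896638734001937
```

```bash
cat >> plan.py <<'E'
def red_s():
    d=shot('scene'); H,S,V=cv2.split(cv2.cvtColor(d['image'],cv2.COLOR_BGR2HSV).astype(int)); P=cloud(d)
    m=((H<9)|(H>171))&(S>130)&(V>60); m[:125]=0; m[260:]=0; m[:,260:]=0
    k,l,st_,c=cv2.connectedComponentsWithStats(m.astype(np.uint8)); out=[]
    for i in range(1,k):
        if st_[i,4]>6:
            q=np.median(P[l==i],0); out.append((c[i].round(1).tolist(),st_[i,4],q.round(4).tolist(),'s',round(float((np.r_[TRAY,0]-q)@RY3),4)))
    return d,out
E
python3 - <<'E'
from plan import *
d,o=red_s(); [print(x) for x in o]; st('tcp_pos','force')
cv2.imwrite('pics/s7.png',cv2.resize(d['image'][120:280,140:340],None,fx=3.5,fy=3.5))
E
```

```text
([179.8, 173.6], np.int32(31), [0.656, -0.192, 0.0339], 's', 0.1958)
([185.1, 183.4], np.int32(34), [0.6593, -0.148, 0.0333], 's', 0.1516)
([214.2, 219.4], np.int32(64), [0.6549, 0.0125, 0.0413], 's', -0.0077)
34.79 ('tcp_pos', array([0.581, 0.076, 0.056])) ('force', array([-0.118, -0.342, -0.698]))
```

View pics/s7.png

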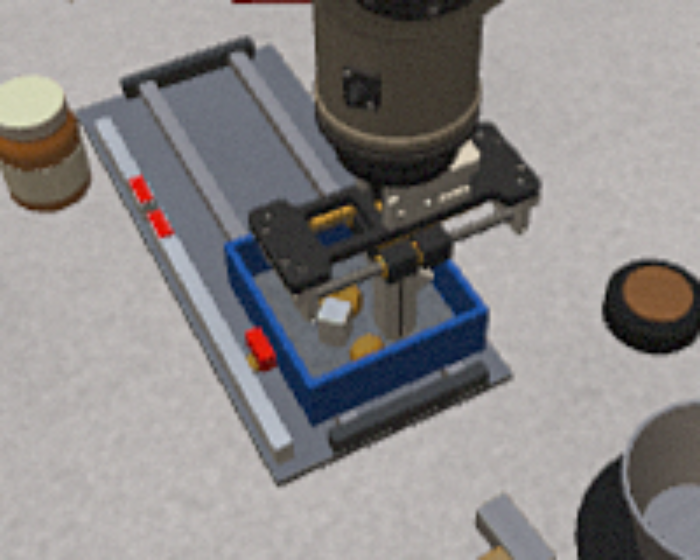

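The picture shows the closed fingers at (400,335), apparently just behind or above the tray's near rim, and the tray has not moved. I check this by projecting the TCP and ray-casting the rim.

```bash
python3 - <<'E'
from plan import *
d=shot('scene'); K=d['K']
def proj(p):
    c=d['R'].T@(np.array(p)-d['o']); return (K[0,0]*c[0]/-c[2]+K[0,2]).round(1),(K[1,1]*-c[1]/-c[2]+K[1,2]).round(1)
t=get_obs()['tcp_pos']; print('tcp px',proj(t),'if z=.08',proj(t+[0,0,.03]))
for k,xy in dict(fin=(254,215.7)).items():
    for z in(.04,.056,.076,.1): print(k,z,plane(d,[xy],z).round(3))
full=lambda x,y:(140+x/3.5,120+y/3.5)
for n,xy in dict(nearL=(310,387),nearR=(487,312),farL=(228,243)).items(): print(n,plane(d,[full(*xy)],.076).round(3))
P=cloud(d); print('finger depth pts',P[205:217:2,252:256].reshape(-1,3).round(3)[::4].tolist())
a=shot('top'); Pa=cloud(a); hsv=cv2.cvtColor(a['image'],cv2.COLOR_BGR2HSV); H,S,V=cv2.split(hsv.astype(int)); bl=(H>100)&(H<125)&(S>110)&(V>40)
v,u=np.nonzero(bl[155:225,225:305]); p=plane(a,np.c_[u+225,v+155],.076)[:,:2]-TRAY; print('rail y range',np.percentile(p@RY3[:2],[0,1,99,100]).round(4),'x',np.percentile(p@RX3[:2],[0,1,99,100]).round(4))
E
```

```text
tcp px (np.float64(251.5), np.float64(219.8)) if z=.08 (np.float64(251.6), np.float64(212.8))
fin 0.04 [[0.561 0.059 0.04 ]]
fin 0.056 [[0.568 0.068 0.056]]
fin 0.076 [[0.577 0.081 0.076]]
fin 0.1 [[0.587 0.095 0.1  ]]
nearL [[0.653 0.084 0.076]]
nearR [[0.512 0.099 0.076]]
farL [[ 0.637 -0.063  0.076]]
finger depth pts [[0.586, 0.085, 0.131], [0.587, 0.086, 0.125], [0.585, 0.084, 0.114], [0.587, 0.086, 0.109], [0.586, 0.086, 0.1], [0.585, 0.084, 0.09]]
rail y range [-0.0747 -0.0745  0.0281  0.0312] x [-0.0733 -0.0731  0.0718  0.0721]
```

```bash
python3 - <<'E'
from plan import *
d=shot('scene'); P=cloud(d)
for v in range(208,232): print(v,[(P[v,u].round(3).tolist(),d['image'][v,u].tolist()) for u in(250,254)])
print(get_obs()['finger_gap'])
E
```

```text
208 [([0.592, 0.086, 0.124], [74, 82, 89]), ([0.58, 0.085, 0.115], [26, 32, 31])]
209 [([0.592, 0.085, 0.119], [71, 81, 87]), ([0.578, 0.082, 0.107], [20, 27, 30])]
210 [([0.592, 0.086, 0.116], [76, 82, 86]), ([0.58, 0.085, 0.106], [30, 33, 36])]
211 [([0.592, 0.085, 0.112], [75, 80, 87]), ([0.579, 0.083, 0.1], [30, 32, 32])]
212 [([0.591, 0.084, 0.105], [74, 81, 88]), ([0.579, 0.084, 0.097], [36, 36, 43])]
213 [([0.592, 0.086, 0.104], [69, 79, 84]), ([0.579, 0.083, 0.092], [29, 37, 39])]
214 [([0.593, 0.087, 0.102], [74, 80, 86]), ([0.579, 0.084, 0.089], [37, 41, 43])]
215 [([0.591, 0.084, 0.093], [68, 76, 85]), ([0.579, 0.084, 0.085], [29, 32, 40])]
216 [([0.591, 0.084, 0.09], [77, 83, 88]), ([0.58, 0.085, 0.082], [65, 69, 74])]
217 [([0.571, 0.054, 0.036], [112, 107, 103]), ([0.579, 0.084, 0.076], [142, 90, 60])]
218 [([0.572, 0.055, 0.034], [118, 115, 106]), ([0.581, 0.087, 0.076], [168, 85, 26])]
219 [([0.59, 0.082, 0.074], [162, 95, 63]), ([0.582, 0.088, 0.074], [131, 67, 25])]
220 [([0.592, 0.086, 0.076], [173, 83, 27]), ([0.582, 0.089, 0.072], [75, 42, 26])]
221 [([0.593, 0.0
[... 213 characters left out ...]
7], [69, 37, 26])]
224 [([0.593, 0.087, 0.061], [62, 33, 7]), ([0.582, 0.089, 0.053], [65, 37, 24])]
225 [([0.593, 0.087, 0.056], [61, 34, 11]), ([0.582, 0.09, 0.051], [64, 37, 15])]
226 [([0.593, 0.088, 0.053], [60, 28, 6]), ([0.581, 0.088, 0.044], [65, 37, 18])]
227 [([0.592, 0.086, 0.046], [67, 37, 27]), ([0.581, 0.089, 0.04], [69, 38, 21])]
228 [([0.594, 0.088, 0.045], [66, 38, 24]), ([0.582, 0.089, 0.036], [66, 36, 21])]
229 [([0.594, 0.088, 0.04], [62, 27, 13]), ([0.582, 0.089, 0.031], [64, 35, 11])]
230 [([0.594, 0.089, 0.037], [62, 27, 13]), ([0.582, 0.089, 0.027], [90, 72, 65])]
231 [([0.593, 0.087, 0.03], [60, 34, 21]), ([0.577, 0.083, 0.011], [124, 113, 107])]
0.004289240556016743
```

The depth column shows the shut fingers ending at z ≈ 0.084, about 27 mm above the reported TCP, so they passed over the 76 mm rim without touching. I back out and check this offset clear of the tray, and also measure the end-stop bar's height.

```bash
python3 - <<'E'
from plan import *
env.movel(pushp(.02,.10),v=.15); env.movel(pushp(-.05,.10),v=.15)
t=get_obs()['tcp_pos']; d=shot('scene'); P=cloud(d); st('tcp_pos','force')
m=(np.hypot(P[...,0]-t[0],P[...,1]-t[1])<.02)&(P[...,2]>.03)&(P[...,2]<.2); Q=P[m]; print(len(Q),np.percentile(Q[:,2],[0,1,5]).round(3), 'x',np.percentile(Q[:,0],[2,98]).round(3),'y',np.percentile(Q[:,1],[2,98]).round(3))
r=(P[...,:2]-TRAY)@RY3[:2]; x=(P[...,:2]-TRAY)@RX3[:2]
for a in np.arange(.07,.12,.005):
    s=P[(r>a)&(r<a+.005)&(abs(x)<.03)&(P[...,2]<.1)]; print(a.round(3),len(s),np.percentile(s[:,2],[50,95]).round(3) if len(s) else '')
E
```

```text
36.05 ('tcp_pos', array([0.587, 0.144, 0.1  ])) ('force', array([ 0.474, -0.476,  0.034]))
225 [0.125 0.127 0.133] x [0.574 0.599] y [0.136 0.156]
0.07 59 [0.012 0.077]
0.075 214 [0.051 0.076]
0.08 4 [0.027 0.027]
0.085 33 [0.028 0.03 ]
0.09 38 [0.028 0.03 ]
0.095 155 [0.013 0.029]
0.1 37 [0.    0.003]
0.105 40 [0.    0.002]
0.11 38 [-0.     0.001]
0.115 36 [0.    0.002]
```

The offset is confirmed: the tips sit 25 mm above the TCP. The end stop is 28 mm high. I push with the TCP at z = 0.035, which puts the tips at about 0.060.

```bash
python3 - <<'E'
from plan import *
Z=.035
print('down',env.movel(pushp(-.05,Z),v=.15,max_force=8))
print('contact',env.movel(pushp(.02,Z),v=.03,max_force=2.5)); o=get_obs(); st('tcp_pos','force')
s0=(pushp(0)-o['tcp_pos'])@RY3; print('s at contact',s0)
if s0<.015:
    print(env.movel(pushp(.10,Z),v=.07,max_force=20)); st('force')
    d,r=red_s(); [print(x) for x in r]
E
```

```text
down False
contact True
38.13 ('tcp_pos', array([0.583, 0.097, 0.035])) ('force', array([-0.338,  0.573,  0.614]))
s at contact -0.0012821622213606966
False
39.74 ('force', array([-1.004,  5.044, -3.152]))
([179.8, 173.6], np.int32(31), [0.6557, -0.1921, 0.0331], 's', 0.1959)
([185.1, 183.3], np.int32(35), [0.6591, -0.15, 0.0336], 's', 0.1537)
([199.0, 193.1], np.int32(54), [0.6453, -0.0883, 0.0412], 's', 0.0935)
```

```bash
python3 - <<'E'
from plan import *
Z=.035
env.movel(pushp(.162,Z),v=.05,max_force=20); st('force')
for s in np.arange(.165,.192,.002):
    hit=env.movel(pushp(s,Z),v=.02,max_force=9); o=get_obs(); f=o['force']@RY3
    print(round(s,4),hit,round(f,2),round((pushp(0)-o['tcp_pos'])@RY3,4))
    if hit or (f>9.5): break
d,r=red_s(); [print(x) for x in r]; st()
E
```

```text
41.18 ('force', array([-1.854,  4.067, -3.871]))
0.165 False 1.76 0.1653
0.167 False 1.41 0.1674
0.169 False 0.29 0.1695
0.171 False 0.43 0.1714
0.173 False -0.25 0.1733
0.175 False 0.24 0.1752
0.177 False 5.28 0.1764
0.179 False 11.37 0.1772
([179.8, 173.5], np.int32(32), [0.6551, -0.1913, 0.0334], 's', 0.1951)
([188.6, 175.1], np.int32(52), [0.6378, -0.1668, 0.0407], 's', 0.1724)
([185.1, 183.3], np.int32(35), [0.6596, -0.1494, 0.033], 's', 0.153)
43.28
```

The force fell to zero at s ≈ 0.169–0.175, then rose sharply to 11 N with the tray stuck at 0.177, so the catch has dropped in. I back off and look.

```bash
python3 - <<'E'
from plan import *
Z=.035
env.movel(pushp(.13,Z),v=.08); env.movel(pushp(.13,.20),v=.2); env.reach(pushp(-.02,.35),pushq(1))
d,r=red_s(); [print(x) for x in r]; st('tcp_pos','force')
a=shot('top')
cv2.imwrite('pics/c8.png',np.vstack([cv2.resize(d['image'][110:290,130:400],(720,480)),cv2.resize(a['image'][150:230,130:380],(720,115),interpolation=cv2.INTER_AREA) if 0 else cv2.resize(a['image'][150:200,250:500],(720,110))]))
E
```

```text
([179.8, 173.5], np.int32(32), [0.6553, -0.192, 0.034], 's', 0.1958)
([188.6, 175.3], np.int32(53), [0.6374, -0.166, 0.0404], 's', 0.1716)
([185.1, 183.4], np.int32(34), [0.6592, -0.1487, 0.0338], 's', 0.1523)
45.92 ('tcp_pos', array([0.584, 0.114, 0.349])) ('force', array([ 0.696, -0.702,  0.08 ]))
```

View pics/c8.png

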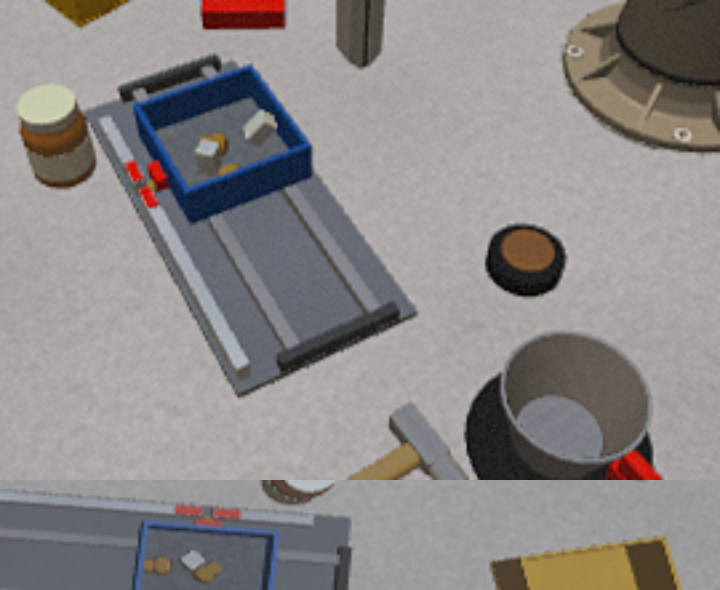

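The red block at (158,178) sits between the red marks at (134,172) and (149,197). All four blanks are in the tray, the pot stands on its mat at (575,400), and the arm is clear. I hand the job in.

```bash
python3 -c "
from h import *
env.hold(.3); print(close_job())"
```

```text
the job is handed in; nothing more can be done
None
```

The job is handed in: the four blanks are in the tray, the empty pot stands released on its mat, and the tray is held at the inspection station; the catch itself was judged only from the push forces and the red block sitting between the marks, and the hand-in call returned no verdict.

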